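# Wake up the microscope camera

## Robot

A 6-joint arm with a two-finger parallel gripper is mounted at the origin on the work surface. World frame = base frame: x ahead of the robot, y to its left, z up, the work surface at z = 0. Lengths are in m, angles in rad, forces in N, time in s.
With the tool pointing down it reaches from about 0.325 to 0.75 m from the base axis. Payload 7.6 kg.
Tool frame: the origin (TCP) lies midway between the tips of the shut fingers; the grasp point (between the pads) lies 19 mm behind it; y points along the fingers, z is the direction in which the jaws open and shut, and the axes are right-handed (so a half turn about y gives the same grasp; the last joint's range is limited). The gripper opens to 85 mm and grips with 20 to 120 N. Pads are 22 mm wide; open, the fingers measure 114 mm over their backs; the gripper's body (76 mm by 85 mm) begins 54 mm behind the grasp point. The pads swing forward as they close: fully open they stand 13 mm farther back than shut.
Start: joints at [-1.369, 0.052, 1.401, -0, 1.689, -0.07], TCP at [0.141, -0.506, 0.231] pointing down, gripper open.
Joint ranges: [-2.9, 2.9], [-0.91, 2.17], [0.12, 2.37], [-1.06, 4.2], [0.26, 2.73], [-2.93, 2.93]. Speed limits (rad/s): [2.57, 2.57, 3.01, 3.14, 3.14, 3.14].

## Interface

Orientations are given as [roll, pitch, yaw] about the fixed x, y, z axes, in that order (R = Rz(yaw) Ry(pitch) Rx(roll)).
In Python, from cell import bot gives the robot as it stands. The module is installed in compiled form; this text tells all that it offers.
- The arm moves only by the tool servo_tool, never from a script. Its argument "commands" is a list of rows, each a list of 5 numbers: the opening, from -1 (shut) to 1 (fully open), so that 0 is half open, then the shift along the tool's x, y, z in units of 25 mm (1.0 is 25 mm), then the turn about the tool's y in units of 6 degrees (1.0 is 6 degrees). In form: [[jaw, x, y, z, twist], ...]. A call has 1 to 5 rows; each row shifts and turns the pose as measured when the row begins, along the tool's axes as they then stand; what a row does not reach is not made up. A row lasts 1/12 s, in which the tool goes at most 41.7 mm and 7.16 degrees, less where a joint would pass 70% of its speed; a pose out of reach is approached as far as the arm can. A call is refused whole if a number of a shift passes 1 or a number of a turn 1, either way. A call with a gripper value outside its range is refused whole. The fingers move at their own pace and stop on an object; "grip_force" is the grip in N (left out, the last holds). Time passes only in rows, so rows that do not move let the fingers close. It gives the time, the measured TCP pose, the force and the opening at its end, in the units of the state.
- bot.read_state(): the state, without advancing time (a new reading comes with each control period).
- bot.capture(name): name is "side" or "top" or "wrist"; returns the picture (420x560x3 uint8, red, green, blue); there is no depth.
- bot.camera_info(name): a dict with "fx", "fy", "cx", "cy" (pixels), "rvec" (rotation vector, rad) and "tvec" (3), from world to camera coordinates, as OpenCV has them. Camera axes: x right, y down, z forward; pixel columns grow to the right and rows downward; lengths in m; the calibration is good to about 2 mm. A picture is of the moment at which its call begins: read the wrist's pose just before it. camera_info takes no time and is no camera call; for the wrist camera it gives the pose at the moment of the call.
- bot.hand_in(): hands the job in, once; it reports no verdict.
The state is a dict: "clock": time; "joints": joint angles; "qd": joint speeds; "joint_torque": joint torques, N m; "tool_pos": TCP position; "tool_rot": TCP orientation; "contact_force": force on the tool from outside, world axes, zero at the start; "moment": the same for the moment, N m; "opening": finger opening in m.
Only numpy, scipy, OpenCV 4.12 (cv2) and the standard library are available. Lean on these libraries where they do the work, as an engineer would, in place of code of your own. Each camera call takes 0.05 s, during which the arm holds its last target.

## Task

Get the microscope ready for a picture by pressing three things in this order (nothing needs gripping, closed fingers will do): switch the power unit on by pushing the raised, white-striped end of its red rocker fully down, then press the blue key on the light console fully down (it stays down), then press the orange button on the camera handset fully in, hold it there for at least two seconds, and let go. Do not press the other three keys, do not pick up, tip or shove the handset, and leave everything else on the desk where it stands.

Things in the scene. Friction and masses are not known exactly. Their poses are not given: they have to be found in the camera images.
- power_unit: Grey power unit, 150 (x) x 100 (y) x 50 mm high, fixed to the desk. Origin at the centre of its underside, z up; the rocker lies along its x axis.
- rocker (a joint): Red rocker switch on top of the power unit, 70 mm long (along the unit's x) and 36 mm wide, V-shaped, pivot 63 mm above the desk over the unit's centre. 0 = off: the half with the white stripe (towards the unit's +x) slopes up 0.3 rad, its end about 10 mm above the pivot; 0.3 rad = on: that half lies level at pivot height, hard stop. It starts within 0.05 rad of off. No spring: it stays where it is left; friction 0.045 N m, so about 2 N at the middle of the half turns it.
- rocker_on (a point): Point on the top face of the rocker's white-striped half, 22 mm from the pivot along that half; it moves with the rocker. 69 mm above the desk when off, 63 mm when on.
- console: White light console, 110 (x) x 270 (y) x 22 mm high, fixed to the desk, carrying a row of four key modules (46 mm square, black, 14 mm high) 60 mm apart along its y; which colour sits where changes. A 10 mm high grey strip runs along its far (+x) edge. Origin at the centre of its underside.
- blue_top (a point): Centre of the top face of the blue square key (32 x 32 mm) on the light console; moves with the key, about 50 mm above the desk when up and 42 mm when down. Axes as the console's (z up).
- key_blue (a joint): Travel of the blue key: 0 up, 0.008 m fully down (hard stop). No spring: friction of 3 N holds it where it is left, and it stays down once pressed.
- green_top (a point): Centre of the top face of the green square key (32 x 32 mm) on the light console; moves with the key, about 50 mm above the desk when up and 42 mm when down. Axes as the console's (z up).
- key_green (a joint): Travel of the green key: 0 up, 0.008 m fully down (hard stop). No spring: friction of 3 N holds it where it is left, and it stays down once pressed.
- yellow_top (a point): Centre of the top face of the yellow square key (32 x 32 mm) on the light console; moves with the key, about 50 mm above the desk when up and 42 mm when down. Axes as the console's (z up).
- key_yellow (a joint): Travel of the yellow key: 0 up, 0.008 m fully down (hard stop). No spring: friction of 3 N holds it where it is left, and it stays down once pressed.
- white_top (a point): Centre of the top face of the white square key (32 x 32 mm) on the light console; moves with the key, about 50 mm above the desk when up and 42 mm when down. Axes as the console's (z up).
- key_white (a joint): Travel of the white key: 0 up, 0.008 m fully down (hard stop). No spring: friction of 3 N holds it where it is left, and it stays down once pressed.
- handset: Loose black camera handset lying on the desk, 120 (x) x 75 (y) x 30 mm high, 0.3 to 0.65 kg, round orange button in the middle of its top. Origin at the centre of its underside.
- shutter_top (a point): Centre of the top face of the handset's orange button (32 mm across), 46 mm above the desk when up; moves with the button.
- shutter (a joint): Travel of the orange button: 0 up, 0.006 m fully down (hard stop). A spring brings it back: it starts to move at 1.5 N and is fully down at 5 N.
- slide_box: Closed slide box, blue with clear lid, 85 x 100 x 37 mm high; loose, to be left alone. Origin at the centre of its underside.
- stamp: Self-inking desk stamp, black and grey, 40 x 60 x 70 mm high; loose, to be left alone. Origin at the centre of its underside.
- jar: Clear specimen jar with red cap, 48 mm across, 62 mm high; loose, to be left alone. Origin at the centre of its underside.
- sanitizer: Clear pump bottle with white pump head, 64 mm across, 160 mm high; loose, to be left alone. Origin at the centre of its underside.
- beaker: Open glass beaker, 72 mm across, 85 mm high; loose, to be left alone. Origin at the centre of its underside.
- marker: Blue marker with white cap lying flat, 140 mm long along its y, 14 mm high; loose, to be left alone. Origin at the centre of its underside. (its y axis points to the cap)
- coverslips: Small paper box with green band, 50 x 50 x 28 mm high; loose, to be left alone. Origin at the centre of its underside.
Mind the look-alikes: they are no part of the job. Leave any brown, pink or yellow look-alike of the handset alone.

How it is judged:
On the way, in this order (a step that is already met when the one before it is completed fails the run):
1. the rocker is pushed over to on (value of joint rocker above 0.24 rad), for 0.1 s.
2. the blue key is pressed down (value of joint rocker above 0.24 rad and value of joint key_blue above 0.006 m), for 0.1 s.
3. the orange button is held in for two seconds (1.8 s at least) (all of step 2 and value of joint shutter above 0.004 m), for 1.8 s.
At the end, for the whole second after the job is handed in: The rocker is on (beyond 0.24 of 0.3 rad), the blue key is down (beyond 6 of 8 mm), the orange button is released (within 2 mm of up), the other three keys are up (within 3 mm), the handset lies flat and still within 40 mm of its start, and the bystanders are within 25 mm of theirs (all of step 2 and value of joint shutter below 0.002 m and value of joint each of key_green, key_yellow, key_white below 0.003 m and linear speed of handset below 0.02 m/s and height (world z) of handset below 0.01 m and angle between handset's own z axis and vertical below 0.1 rad and not (distance of handset from where it was at the start of the episode above 0.04 m) and not (distance of slide_box from where it was at the start of the episode above 0.025 m) and not (distance of stamp from where it was at the start of the episode above 0.025 m) and not (distance of jar from where it was at the start of the episode above 0.025 m) and not (distance of sanitizer from where it was at the start of the episode above 0.025 m) and not (distance of beaker from where it was at the start of the episode above 0.025 m) and not (distance of marker from where it was at the start of the episode above 0.025 m) and not (distance of coverslips from where it was at the start of the episode above 0.025 m)); the robot touches nothing.
It fails at once if the blue key is pressed before the power is on (value of joint key_blue above 0.003 m and value of joint rocker below 0.15 rad).
It fails at once if the orange button is pressed before the power is on and the blue key is down (value of joint shutter above 0.003 m and (value of joint key_blue below 0.005 m or value of joint rocker below 0.2 rad)).
It fails at once if a green, yellow or white key is pressed (value of joint any of key_green, key_yellow, key_white above 0.003 m).
It fails at once if the handset is lifted, tipped or pushed more than 40 mm away (height (world z) of handset above 0.01 m or angle between handset's own z axis and vertical above 0.2 rad or distance of handset from where it was at the start of the episode above 0.04 m).
It fails at once if a bystander is moved more than 25 mm, lifted or tipped (distance of any of slide_box, stamp, jar, sanitizer, beaker, marker, coverslips from where it was at the start of the episode above 0.025 m or angle between any of slide_box, stamp, jar, sanitizer, beaker, marker, coverslips's own z axis and vertical above 0.3 rad).
It also fails if it takes over 58 s, if anything falls off the work surface, if the arm or the gripper's body presses on something with over 40 N, if the wrist force passes 120 N, or if a joint passes its speed limit or range.

## Working session

There is one attempt and no reset: what is moved stays moved. The work goes in short steps, Python scripts to look and compute and a tool call to move; the robot and the scene stay as the last step left them, time stands still between calls to the robot, and variables do not carry over. Pictures are saved under pics/ and viewed, and the job is handed in when it is done.

Besides the shell and the picture viewer there is one more tool, called after ">>>" as name(argument=value, ...), one argument or row to a line, values as JSON. servo_tool: Moves the arm, as the interface text tells. Its arguments: {"type":"object","properties":{"commands":{"type":"array"},"grip_force":{"type":"number"}},"required":["commands"]}

```bash
mkdir -p pics; python3 - <<'E'
from cell import bot
import cv2
s=bot.read_state();print(s)
for n in ["top","side"]:
    im=bot.capture(n);cv2.imwrite(f"pics/{n}0.png",im[:,:,::-1]);print(n,bot.camera_info(n))
E
```

```text
{'clock': 0.0, 'joints': array([-1.36930705e+00,  5.28408646e-02,  1.40172075e+00, -5.80999467e-05,
        1.68863419e+00, -7.02686779e-02]), 'qd': array([-0.00156767, -0.0004939 ,  0.00082214,  0.00074057,  0.0002767 ,
       -0.00124226]), 'joint_torque': array([ 9.13474705e-04, -3.81664574e+01, -3.60185838e+01, -7.05866887e-05,
        6.13609140e-03, -2.46095061e-05]), 'tool_pos': array([ 0.14088351, -0.50542251,  0.2304723 ]), 'tool_rot': array([-1.57239958e+00,  5.49934186e-05, -2.86984152e+00]), 'contact_force': array([ 0.12827923, -0.16552017,  0.11351405]), 'moment': array([0.05530276, 0.03603423, 0.00150701]), 'opening': 0.0855701272839438}
top {'fx': 417.0677501563483, 'fy': 417.0677501563483, 'cx': 287.69140434624256, 'cy': 212.47048474091554, 'rvec': array([ 2.13426295, -2.15284377,  0.11411404]), 'tvec': array([0.12898213, 0.57854277, 1.14698766])}
side {'fx': 459.35376941976904, 'fy': 459.35376941976904, 'cx': 271.9424059113782, 'cy': 208.7036524890536, 'rvec': array([ 0.61681123, -2.64399918,  1.15203608]), 'tvec': array([0.533499  , 0.15244303, 1.43908385])}
```

View pics/top0.png

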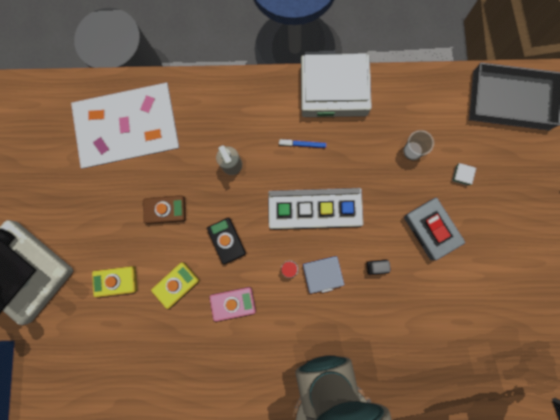

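View pics/side0.png

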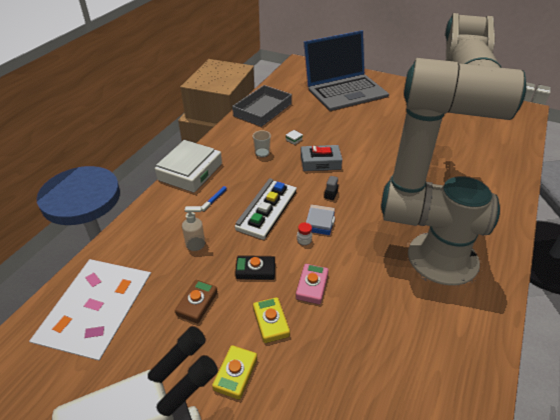

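The top view has +x up and +y left. There are five handset-like objects: black at (226,240), brown at (164,209), yellow at (114,282) and (175,286), and pink at (232,304). Only the black one fits the description. The blue key is at (347,208) and the red rocker at (437,228). I'll enlarge these to confirm and measure.

```bash
cat > h.py <<'E'
import numpy as np,cv2
from cell import bot
def ray(n,uv,info=None):
    c=info or bot.camera_info(n);R=cv2.Rodrigues(c['rvec'])[0];o=-R.T@c['tvec']
    d=R.T@np.array([(uv[0]-c['cx'])/c['fx'],(uv[1]-c['cy'])/c['fy'],1]);return o,d
def on(n,uv,z,info=None):
    o,d=ray(n,uv,info);return o+d*(z-o[2])/d[2]
def proj(n,p,info=None):
    c=info or bot.camera_info(n)
    return cv2.projectPoints(np.array(p,float).reshape(-1,3),c['rvec'],c['tvec'],np.array([[c['fx'],0,c['cx']],[0,c['fy'],c['cy']],[0,0,1.]]),None)[0][:,0]
def two(a,b):
    (o1,d1),(o2,d2)=a,b
    t=np.linalg.lstsq(np.c_[d1,-d2],o2-o1,rcond=None)[0];p,q=o1+t[0]*d1,o2+t[1]*d2
    return (p+q)/2,np.linalg.norm(p-q)
def blob(im,lo,hi,roi):
    x0,y0,x1,y1=roi;h=cv2.cvtColor(im[y0:y1,x0:x1],cv2.COLOR_RGB2HSV)
    m=cv2.inRange(h,np.array(lo),np.array(hi));n,l,s,c=cv2.connectedComponentsWithStats(m)
    k=1+np.argmax(s[1:,4]);return c[k]+[x0,y0],s[k,4],cv2.minAreaRect(np.argwhere(l==k)[:,::-1].astype(np.float32)+np.float32([x0,y0]))
E
python3 - <<'E'
from h import *
t=cv2.imread("pics/top0.png");s=cv2.imread("pics/side0.png")
f=lambda im,x,y,w,h,k:cv2.resize(im[y:y+h,x:x+w],None,fx=k,fy=k,interpolation=cv2.INTER_CUBIC)
a=f(t,395,185,80,80,5);b=f(t,190,205,80,80,5);c=f(t,262,180,110,60,7)
cv2.imwrite("pics/c1.png",np.vstack([np.hstack([a,b]),cv2.resize(c[:,:],(800,200))])[:600])
cv2.imwrite("pics/c2.png",np.hstack([f(s,290,130,65,65,6),f(s,225,170,65,65,6)]))
t=t[:,:,::-1];s=s[:,:,::-1]
for nm,lo,hi,rt,rs,z in [("rock",(0,150,80),(6,255,255),(400,195,470,265),(300,138,350,165),.066),
 ("blue",(105,150,80),(130,255,255),(336,195,360,220),(268,180,292,197),.05),
 ("yellow",(24,150,80),(34,255,255),(315,195,338,220),(255,185,285,210),.05),
 ("green",(55,120,40),(80,255,255),(274,195,295,220),(245,205,268,230),.05),
 ("shutter",(5,150,80),(18,255,255),(210,225,240,255),(240,255,272,275),.046)]:
    bt,at,rr=blob(t,lo,hi,rt);bs,as_,_=blob(s,lo,hi,rs)
    p,g=two(ray("top",bt),ray("side",bs))
    print(nm,bt.round(1),at,bs.round(1),as_,"2view",p.round(4),"gap",round(g,4),"top@z",on("top",bt,z).round(4),"side@z",on("side",bs,z).round(4),rr)
print("tcp px",proj("top",[.1409,-.5054,.23]))
E
```

```text
rock [438.8 230.3] 283 [323.4 149.9] 88 2view [ 0.5221 -0.2926  0.0606] gap 0.0023 top@z [ 0.5227 -0.2904  0.066 ] side@z [ 0.5185 -0.2859  0.066 ] ((438.3382263183594, 229.39703369140625), (22.6378116607666, 13.891385078430176), 59.03623962402344)
blue [347.1 207.5] 126 [278.9 185.7] 52 2view [ 0.5909 -0.0444  0.0435] gap 0.0013 top@z [ 0.5906 -0.0434  0.05  ] side@z [ 0.5868 -0.0376  0.05  ] ((347.0, 207.5), (11.0, 10.0), 90.0)
yellow [325.7 209. ] 100 [271.8 195.6] 68 2view [0.5879 0.0165 0.0454] gap 0.0005 top@z [0.587  0.0167 0.05  ] side@z [0.5857 0.0213 0.05  ] ((326.0, 209.0), (10.0, 10.0), 90.0)
green [283.5 209.2] 114 [256.4 217.7] 89 2view [0.5873 0.1352 0.0425] gap 0.003 top@z [0.5877 0.1355 0.05  ] side@z [0.5819 0.1416 0.05  ] ((284.0, 209.5), (10.0, 11.0), 0.0)
shutter [224.6 240. ] 61 [254.9 261.3] 78 2view [0.5025 0.3026 0.0413] gap 0.0007 top@z [0.5025 0.3019 0.046 ] side@z [0.5001 0.3061 0.046 ] ((224.50003051757812, 240.00003051757812), (7.77817440032959, 7.77817440032959), 45.0)
tcp px [[570.50664411 394.48693727]]
```

View pics/c1.png

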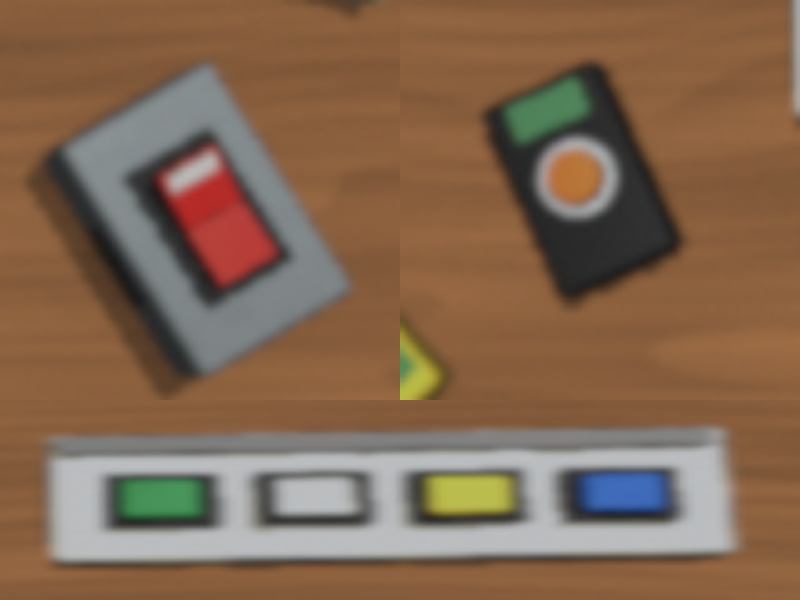

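View pics/c2.png

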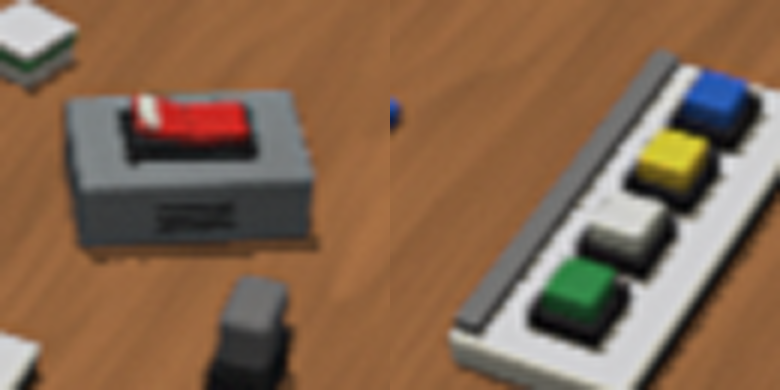

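The crops confirm the targets. The rocker's white stripe is at about top (433,219) with the fold at (438,228). The blue key is at (347,207.5), rightmost of green, white, yellow, blue. The black handset's button is at (224.6,240).

```bash
python3 - <<'E'
from h import *
t=cv2.imread("pics/top0.png")[:,:,::-1]
w,a,_=blob(t,(0,0,150),(180,60,255),(425,210,445,230))
fold=np.array([395+215/5,185+213/5])
P=on("top",fold,.063);W=on("top",w,.072)
u=(W-P)[:2];print("white",w,a,W,"pivot",P,"len",np.linalg.norm(u),"yaw",np.arctan2(u[1],u[0]))
u/=np.linalg.norm(u);print("rocker_on",P[:2]+.021*u)
s=bot.read_state();R=lambda e:(cv2.Rodrigues(np.array([0,0,e[2]]))[0]@cv2.Rodrigues(np.array([0,e[1],0.]))[0]@cv2.Rodrigues(np.array([e[0],0,0.]))[0])
print(R(s['tool_rot']).round(3))
for n,p in [("slide",(324,275)),("jar",(290,270)),("stamp",(378,267)),("beaker",(419,145)),("cov",(465,174)),("sanit",(228,158))]: print(n,on("top",p,.05).round(3))
E
```

```text
white [432.94285714 218.91428571] 35 [ 0.55350282 -0.27411526  0.072     ] pivot [ 0.530349   -0.28958734  0.063     ] len 0.02784751628274756 yaw 0.5890843360044752
rocker_on [ 0.54780945 -0.27791974]
[[-0.963 -0.     0.268]
 [-0.268  0.001 -0.963]
 [-0.    -1.    -0.001]]
slide [0.403 0.025 0.05 ]
jar [0.418 0.118 0.05 ]
stamp [ 0.424 -0.124  0.05 ]
beaker [ 0.769 -0.253  0.05 ]
cov [ 0.683 -0.378  0.05 ]
sanit [0.738 0.294 0.05 ]
```

>>> servo_tool(
  commands=[
    [-1, -1, 0, -0.24, 0],
    [-1, -1, 0, -0.24, 0],
    [-1, -1, 0, -0.24, 0],
    [-1, -1, 0, -0.24, 0],
    [-1, -1, 0, -0.24, 0],
  ],
  grip_force=30,
)

```text
clock: 0.52
tool_pos: [0.2529, -0.4421, 0.2276]
tool_rot: [-1.577, -0.002, -2.879]
contact_force: [-0.1, 0.2, -0.2]
opening: 0.0256
```

>>> servo_tool(
  commands=[
    [-1, -1, 0, -0.24, 0],
    [-1, -1, 0, -0.24, 0],
    [-1, -1, 0, -0.24, 0],
    [-1, -1, 0, -0.24, 0],
    [-1, -1, 0, -0.24, 0],
  ],
)

```text
clock: 0.93
tool_pos: [0.3704, -0.376, 0.2252]
tool_rot: [-1.581, -0.003, -2.879]
contact_force: [0.3, -0.5, -0.3]
opening: -0.0002
```

>>> servo_tool(
  commands=[
    [-1, -1, 0, -0.24, 0],
    [-1, -1, 0, -0.24, 0],
    [-1, -1, 0, -0.24, 0],
    [-1, -1, 0, -0.24, 0],
    [-1, -1, 0, -0.24, 0],
  ],
)

```text
clock: 1.35
tool_pos: [0.4881, -0.3098, 0.2225]
tool_rot: [-1.585, -0.006, -2.879]
contact_force: [0.3, -0.4, -0.9]
opening: -0.0
```

>>> servo_tool(
  commands=[
    [-1, -0.9, 0.8, -0.2, 0],
    [-1, -0.9, 0.8, -0.2, 0],
    [-1, -0.9, 0.8, -0.2, 0],
    [-1, 0, 0.8, 0, 0],
    [-1, 0, 0, 0, 0],
  ],
)

```text
clock: 1.77
tool_pos: [0.5553, -0.2709, 0.1377]
tool_rot: [-1.586, -0.006, -2.873]
contact_force: [-0.5, -0.2, -1.9]
opening: -0.0001
```

```bash
python3 - <<'E'
from h import *
s=bot.read_state();print(s['tool_pos'],s['tool_rot'])
for n in ["wrist","side"]:
    ci=bot.camera_info(n);im=bot.capture(n)
    tip=proj(n,s['tool_pos'],ci)[0];tgt=proj(n,[.5478,-.2779,.068],ci)[0];print(n,tip,tgt)
    im=im[:,:,::-1].copy()
    for p,c in((tip,(0,255,0)),(tgt,(255,0,255))): cv2.circle(im,tuple(int(round(v)) for v in p),2,c,-1)
    if n=="side": im=cv2.resize(im[90:200,260:400],None,fx=5,fy=5)
    cv2.imwrite(f"pics/{n}1.png",im)
E
```

```text
[ 0.55531113 -0.27085482  0.1377203 ] [-1.58578736 -0.00578991 -2.87315324]
wrist [275.11180845 268.70120954] [282.40900239 233.48783777]
side [313.93161039 133.66330292] [315.50081434 148.60885784]
```

View pics/wrist1.png

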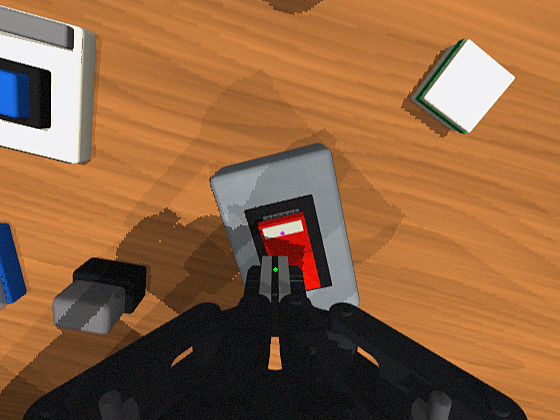

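View pics/side1.png

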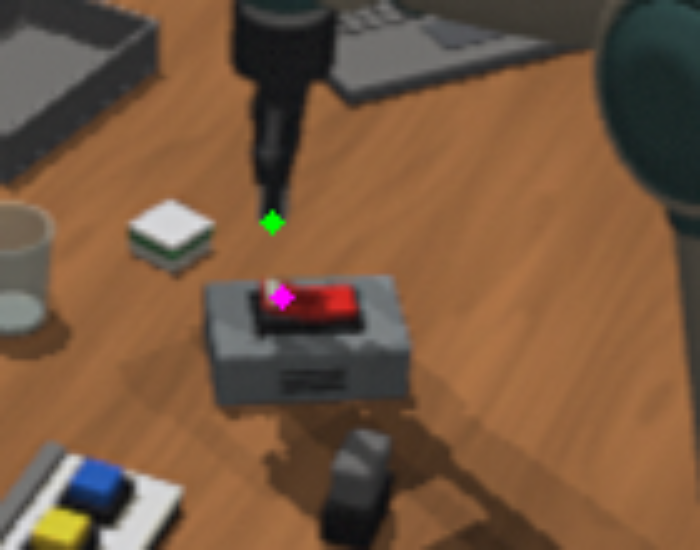

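```bash
python3 - <<'E'
from h import *
im=cv2.imread("pics/wrist1.png")
h=cv2.cvtColor(im,cv2.COLOR_BGR2HSV)
b=cv2.inRange(h,np.array((0,0,150)),np.array((40,90,255)))
r=blob(im[:,:,::-1],(0,0,170),(40,90,255),(255,215,310,245));print(r)
print(on("wrist",r[0],.072), on("wrist",r[2][0],.072))
E
```

```text
(array([282.63501484, 228.81008902]), np.int32(337), ((282.5262145996094, 229.11146545410156), (10.993887901306152, 38.7649040222168), 76.75948333740234))
[ 0.55257408 -0.27859187  0.072     ] [ 0.55230808 -0.27857932  0.072     ]
```

>>> servo_tool(
  commands=[
    [-1, 0.38, 0.7, 0.28, 0],
    [-1, 0, 0.7, 0, 0],
    [-1, 0, 0.6, 0, 0],
    [-1, 0, 0, 0, 0],
  ],
)

```text
clock: 2.2
tool_pos: [0.5499, -0.2853, 0.1004]
tool_rot: [-1.572, 0.007, -2.877]
contact_force: [-0.3, 0.0, 0.0]
opening: 0.0002
```

>>> servo_tool(
  commands=[
    [-1, 0, 0.5, -0.2, 0],
    [-1, 0, 0.4, 0, 0],
    [-1, 0, 0, 0, 0],
  ],
)

```text
clock: 2.45
tool_pos: [0.5498, -0.2835, 0.084]
tool_rot: [-1.565, 0.013, -2.88]
contact_force: [-0.1, -1.2, 1.0]
opening: 0.0003
```

>>> servo_tool(
  commands=[
    [-1, 0, 0.3, -0.2, 0],
    [-1, 0, 0.3, 0, 0],
    [-1, 0, 0.3, 0, 0],
  ],
)

```text
clock: 2.7
tool_pos: [0.5512, -0.2802, 0.0665]
tool_rot: [-1.559, 0.02, -2.881]
contact_force: [1.1, 3.5, 6.2]
opening: -0.0001
```

>>> servo_tool(
  commands=[
    [-1, 0, 0.3, 0, 0],
    [-1, 0, 0.3, 0, 0],
    [-1, 0, 0.2, 0, 0],
  ],
)

```text
clock: 2.95
tool_pos: [0.5535, -0.281, 0.0629]
tool_rot: [-1.554, 0.024, -2.879]
contact_force: [-9.7, 6.4, 18.6]
opening: -0.0001
```

>>> servo_tool(
  commands=[
    [-1, 0, 0.2, 0, 0],
    [-1, 0, 0.2, 0, 0],
  ],
)

```text
clock: 3.12
tool_pos: [0.554, -0.2814, 0.0628]
tool_rot: [-1.552, 0.025, -2.879]
contact_force: [-18.4, 10.2, 30.6]
opening: 0.0001
```

>>> servo_tool(
  commands=[
    [-1, 0, -0.8, 0, 0],
    [-1, 0, -0.8, 0, 0],
    [-1, 0, -0.8, 0, 0],
    [-1, 0, -0.8, 0, 0],
    [-1, 0, 0, 0, 0],
  ],
)

```text
clock: 3.53
tool_pos: [0.5514, -0.2802, 0.1471]
tool_rot: [-1.551, 0.025, -2.878]
contact_force: [0.8, -0.2, 0.8]
opening: -0.0001
```

```bash
python3 - <<'E'
from h import *
s=bot.read_state();print(s['tool_pos'],s['tool_rot'])
im=bot.capture("wrist")[:,:,::-1];cv2.imwrite("pics/wrist2.png",im)
im=bot.capture("side")[:,:,::-1];cv2.imwrite("pics/side2.png",cv2.resize(im[90:200,220:360],None,fx=5,fy=5))
E
```

```text
[ 0.55141366 -0.28023322  0.14706042] [-1.55133111  0.02502092 -2.87815112]
```

View pics/wrist2.png

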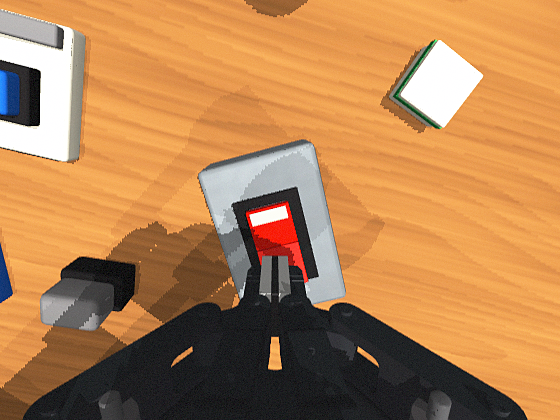

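View pics/side2.png

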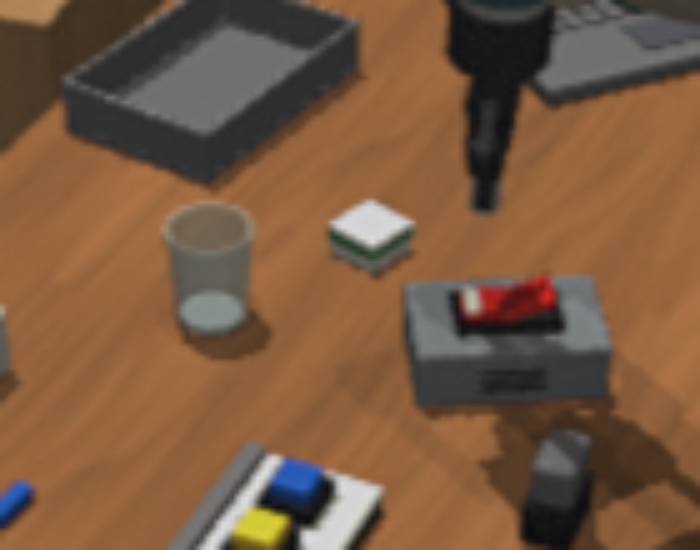

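The striped half now lies level and the plain half is raised, so the rocker is on. Next is the blue key.

>>> servo_tool(
  commands=[
    [-1, -0.43, 0, -0.95, 0],
    [-1, -0.43, 0, -0.95, 0],
    [-1, -0.43, 0, -0.95, 0],
    [-1, -0.43, 0, -0.95, 0],
    [-1, -0.43, 0, -0.95, 0],
  ],
)

```text
clock: 4.05
tool_pos: [0.5678, -0.1506, 0.1314]
tool_rot: [-1.562, 0.01, -2.887]
contact_force: [0.0, -0.4, 0.8]
opening: 0.0002
```

>>> servo_tool(
  commands=[
    [-1, -0.43, 0, -0.95, 0],
    [-1, -0.43, 0, -0.95, 0],
    [-1, -0.43, 0, -0.8, 0],
    [-1, 0, 0, 0, 0],
    [-1, 0, 0, 0, 0],
  ],
)

```text
clock: 4.47
tool_pos: [0.5787, -0.0677, 0.1199]
tool_rot: [-1.57, -0.004, -2.881]
contact_force: [0.1, -1.4, 0.4]
opening: 0.0001
```

```bash
cat > look.py <<'E'
import sys
from h import *
tag=sys.argv[1];tgt0=[float(v) for v in sys.argv[2:5]]
s=bot.read_state();print(s['tool_pos'],s['tool_rot'])
ci=bot.camera_info("wrist");im=bot.capture("wrist")[:,:,::-1].copy()
cv2.imwrite(f"pics/{tag}raw.png",im)
for p,c in((s['tool_pos'],(0,255,0)),(tgt0,(255,0,255))):
    q=proj("wrist",p,ci)[0];print(q);cv2.circle(im,tuple(int(round(v)) for v in q),2,c,-1)
cv2.imwrite(f"pics/{tag}.png",im)
E
python3 look.py w3 .5892 -.0415 .05
```

```text
[ 0.57874896 -0.06766312  0.11989119] [-1.57001524 -0.00404277 -2.88145678]
[275.05653556 268.69032138]
[244.78058455 201.73857703]
```

View pics/w3.png

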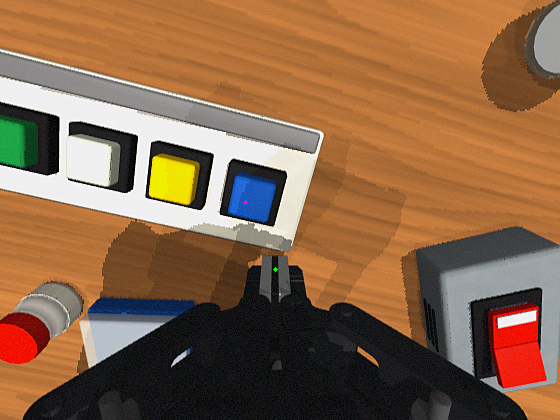

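```bash
python3 - <<'E'
from h import *
im=cv2.imread("pics/w3raw.png")
print(on("wrist",(256,196),.05),on("wrist",(245,202),.05))
cv2.imwrite("pics/c3.png",cv2.resize(im[140:240,200:320],None,fx=6,fy=6,interpolation=cv2.INTER_CUBIC))
E
```

```text
[ 0.59557442 -0.04865781  0.05      ] [ 0.58889806 -0.04178063  0.05      ]
```

View pics/c3.png

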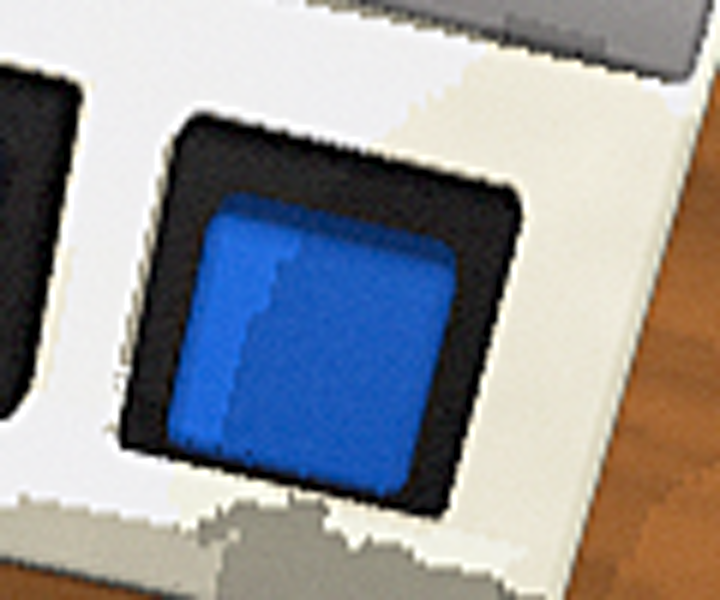

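>>> servo_tool(
  commands=[
    [-1, -0.74, 0, -0.72, 0],
    [-1, -0.1, 0.5, -0.1, 0],
    [-1, 0, 0.6, 0, 0],
    [-1, 0, 0, 0, 0],
  ],
)

```text
clock: 4.85
tool_pos: [0.5927, -0.0457, 0.0878]
tool_rot: [-1.571, -0.008, -2.886]
contact_force: [-0.7, 0.9, -0.2]
opening: -0.0
```

>>> servo_tool(
  commands=[
    [-1, 0, 0.5, 0, 0],
    [-1, 0, 0.5, 0, 0],
    [-1, 0, 0.3, 0, 0],
  ],
)

```text
clock: 5.1
tool_pos: [0.5925, -0.0485, 0.0536]
tool_rot: [-1.57, -0.007, -2.889]
contact_force: [0.4, 0.6, -0.4]
opening: 0.0002
```

>>> servo_tool(
  commands=[
    [-1, 0, 0.3, 0, 0],
    [-1, 0, 0.25, 0, 0],
    [-1, 0, 0.2, 0, 0],
  ],
)

```text
clock: 5.35
tool_pos: [0.5932, -0.0492, 0.041]
tool_rot: [-1.57, -0.005, -2.89]
contact_force: [-31.2, 4.2, 51.7]
opening: -0.0001
```

>>> servo_tool(
  commands=[
    [-1, 0, 0, 0, 0],
    [-1, 0, -0.5, 0, 0],
    [-1, 0, -0.8, 0, 0],
    [-1, 0, -0.8, 0, 0],
    [-1, 0, -0.6, 0, 0],
  ],
)

```text
clock: 5.77
tool_pos: [0.5918, -0.0496, 0.11]
tool_rot: [-1.571, -0.009, -2.891]
contact_force: [0.5, 0.2, -0.2]
opening: 0.0001
```

>>> servo_tool(
  commands=[
    [-1, 0.5, -0.9, 0.1, 0],
    [-1, 0.5, -0.2, 0.1, 0],
    [-1, 0.5, 0, 0, 0],
  ],
)

```text
clock: 6.02
tool_pos: [0.5587, -0.0643, 0.1422]
tool_rot: [-1.568, -0.003, -2.89]
contact_force: [-0.1, 1.1, 0.2]
opening: 0.0003
```

```bash
python3 look.py w4 .592 -.0455 .042; python3 - <<'E'
from h import *
im=bot.capture("side")[:,:,::-1];cv2.imwrite("pics/side4.png",cv2.resize(im[150:250,210:330],None,fx=6,fy=6,interpolation=cv2.INTER_CUBIC))
E
```

```text
[ 0.55867114 -0.06433361  0.142211  ] [-1.56832693e+00 -2.86910284e-03 -2.88959607e+00]
[275.05557638 268.69913518]
[262.54708543 167.79848113]
```

View pics/w4.png

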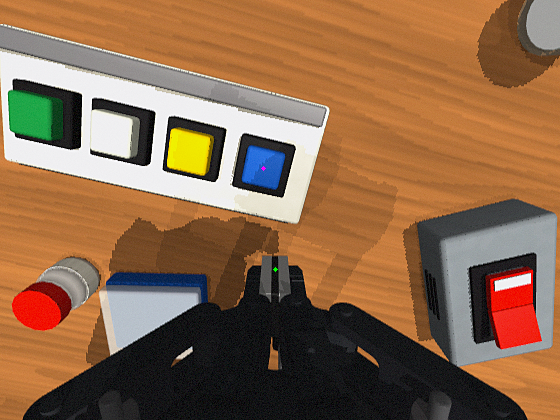

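View pics/side4.png

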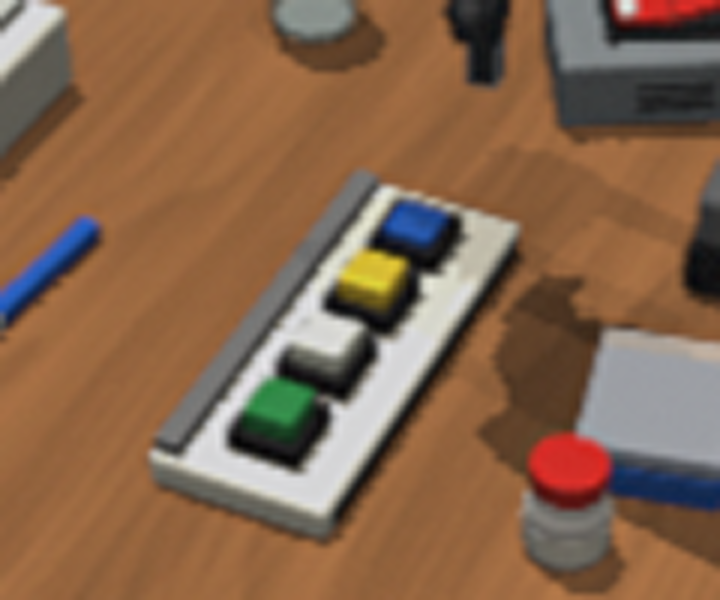

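The wrist view shows the blue key at (264,168) sunk, while green, white and yellow stand up. The rocker is still on. Next is the handset.

>>> servo_tool(
  commands=[
    [-1, -0.1, 0, -1, 0],
    [-1, -0.1, 0, -1, 0],
    [-1, -0.1, 0, -1, 0],
    [-1, -0.1, 0, -1, 0],
    [-1, -0.1, 0, -1, 0],
  ],
)

```text
clock: 6.53
tool_pos: [0.54, 0.0596, 0.1386]
tool_rot: [-1.568, -0.005, -2.9]
contact_force: [0.3, -0.6, 0.5]
opening: 0.0003
```

>>> servo_tool(
  commands=[
    [-1, -0.1, 0, -1, 0],
    [-1, -0.1, 0, -1, 0],
    [-1, -0.1, 0, -1, 0],
    [-1, -0.1, 0, -1, 0],
    [-1, -0.1, 0, -1, 0],
  ],
)

```text
clock: 6.95
tool_pos: [0.5217, 0.1911, 0.1344]
tool_rot: [-1.568, -0.008, -2.9]
contact_force: [0.1, -0.1, -0.0]
opening: -0.0002
```

>>> servo_tool(
  commands=[
    [-1, 0.1, 0, -0.9, 0],
    [-1, 0.1, 0, -0.9, 0],
    [-1, 0.1, 0, -0.9, 0],
    [-1, 0, 0, 0, 0],
    [-1, 0, 0, 0, 0],
  ],
)

```text
clock: 7.37
tool_pos: [0.4961, 0.264, 0.1301]
tool_rot: [-1.569, -0.012, -2.894]
contact_force: [0.0, -0.4, 0.8]
opening: 0.0001
```

```bash
python3 look.py w5 .5025 .3025 .046; python3 - <<'E'
from h import *
im=cv2.imread("pics/w5raw.png")[:,:,::-1]
r=blob(im,(5,150,80),(18,255,255),(150,60,420,260));print(r,on("wrist",r[0],.046),on("wrist",r[2][0],.046))
E
```

```text
[0.4960602  0.26401532 0.13008133] [-1.56883805 -0.01218133 -2.89416472]
[275.05887496 268.6868012 ]
[229.83939976 197.1288007 ]
(array([290.5192273 , 153.23072762]), np.int32(38825), ((284.5, 159.5), (199.0, 269.0), 90.0)) [0.54779619 0.26454859 0.046     ] [0.54208572 0.2677623  0.046     ]
```

View pics/w5.png

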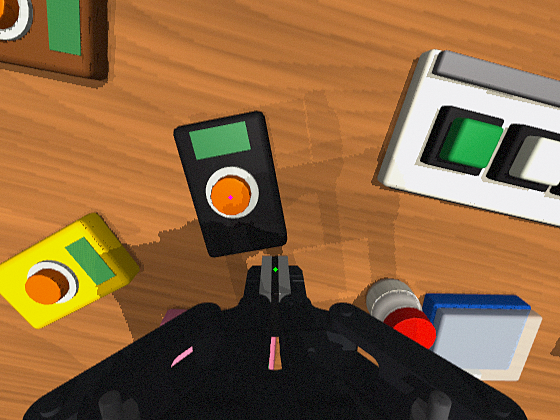

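The button centre is at about (231,196), matching the projected target at (230,197), on the black handset.

>>> servo_tool(
  commands=[
    [-1, -0.35, 0, -0.75, 0],
    [-1, -0.35, 0, -0.75, 0],
    [-1, 0, 0.4, 0, 0],
    [-1, 0, 0.5, 0, 0],
    [-1, 0, 0, 0, 0],
  ],
)

```text
clock: 7.83
tool_pos: [0.5061, 0.3015, 0.104]
tool_rot: [-1.568, -0.013, -2.9]
contact_force: [-0.5, 0.7, 0.0]
opening: -0.0001
```

>>> servo_tool(
  commands=[
    [-1, 0.15, 0.6, 0, 0],
    [-1, 0, 0.6, 0, 0],
    [-1, 0, 0.4, 0, 0],
    [-1, 0, 0, 0, 0],
  ],
)

```text
clock: 8.17
tool_pos: [0.502, 0.2954, 0.0604]
tool_rot: [-1.566, -0.016, -2.904]
contact_force: [-0.8, 0.0, 0.1]
opening: -0.0001
```

>>> servo_tool(
  commands=[
    [-1, -0.1, 0, -0.28, 0],
    [-1, 0, 0.25, 0, 0],
    [-1, 0, 0, 0, 0],
  ],
)

```text
clock: 8.42
tool_pos: [0.5034, 0.302, 0.0542]
tool_rot: [-1.566, -0.016, -2.906]
contact_force: [-1.1, 0.1, -1.2]
opening: 0.0003
```

>>> servo_tool(
  commands=[
    [-1, 0, 0.2, 0, 0],
    [-1, 0, 0.2, 0, 0],
    [-1, 0, 0.15, 0, 0],
  ],
)

```text
clock: 8.67
tool_pos: [0.5045, 0.3028, 0.0421]
tool_rot: [-1.567, -0.012, -2.906]
contact_force: [-2.3, -1.8, 4.2]
opening: -0.0002
```

>>> servo_tool(
  commands=[
    [-1, 0, 0.1, 0, 0],
    [-1, 0, 0.1, 0, 0],
  ],
)

```text
clock: 8.83
tool_pos: [0.5047, 0.3029, 0.0396]
tool_rot: [-1.566, -0.012, -2.906]
contact_force: [-14.4, -7.0, 28.2]
opening: 0.0001
```

>>> servo_tool(
  commands=[
    [-1, 0, 0, 0, 0],
    [-1, 0, 0.02, 0, 0],
    [-1, 0, 0.02, 0, 0],
    [-1, 0, 0.02, 0, 0],
    [-1, 0, 0.02, 0, 0],
  ],
)

```text
clock: 9.25
tool_pos: [0.505, 0.3031, 0.0411]
tool_rot: [-1.567, -0.01, -2.905]
contact_force: [-2.4, -1.5, 4.6]
opening: 0.0005
```

>>> servo_tool(
  commands=[
    [-1, 0, 0.08, 0, 0],
    [-1, 0, 0.06, 0, 0],
    [-1, 0, 0.05, 0, 0],
    [-1, 0, 0.05, 0, 0],
    [-1, 0, 0.05, 0, 0],
  ],
)

```text
clock: 9.67
tool_pos: [0.5052, 0.3032, 0.0399]
tool_rot: [-1.566, -0.01, -2.905]
contact_force: [-6.1, -2.6, 13.0]
opening: 0.0
```

>>> servo_tool(
  commands=[
    [-1, 0, 0.05, 0, 0],
    [-1, 0, 0.05, 0, 0],
    [-1, 0, 0.05, 0, 0],
    [-1, 0, 0.05, 0, 0],
    [-1, 0, 0.05, 0, 0],
  ],
)

```text
clock: 10.08
tool_pos: [0.5052, 0.3032, 0.0399]
tool_rot: [-1.566, -0.009, -2.905]
contact_force: [-6.3, -4.3, 13.4]
opening: 0.0001
```

>>> servo_tool(
  commands=[
    [-1, 0, 0.05, 0, 0],
    [-1, 0, 0.05, 0, 0],
    [-1, 0, 0.05, 0, 0],
    [-1, 0, 0.05, 0, 0],
    [-1, 0, 0.05, 0, 0],
  ],
)

```text
clock: 10.5
tool_pos: [0.5052, 0.3032, 0.0399]
tool_rot: [-1.566, -0.009, -2.905]
contact_force: [-8.0, -4.3, 12.9]
opening: 0.0001
```

>>> servo_tool(
  commands=[
    [-1, 0, 0.05, 0, 0],
    [-1, 0, 0.05, 0, 0],
    [-1, 0, 0.05, 0, 0],
    [-1, 0, 0.05, 0, 0],
    [-1, 0, 0.05, 0, 0],
  ],
)

```text
clock: 10.92
tool_pos: [0.5052, 0.3032, 0.0399]
tool_rot: [-1.565, -0.009, -2.904]
contact_force: [-7.0, -4.0, 13.6]
opening: -0.0002
```

>>> servo_tool(
  commands=[
    [-1, 0, 0.05, 0, 0],
    [-1, 0, 0.05, 0, 0],
    [-1, 0, 0.05, 0, 0],
    [-1, 0, 0.05, 0, 0],
    [-1, 0, 0.05, 0, 0],
  ],
)

```text
clock: 11.33
tool_pos: [0.5052, 0.3032, 0.0399]
tool_rot: [-1.565, -0.009, -2.904]
contact_force: [-6.5, -4.3, 13.7]
opening: 0.0
```

>>> servo_tool(
  commands=[
    [-1, 0, 0.05, 0, 0],
    [-1, 0, 0.05, 0, 0],
    [-1, 0, 0.05, 0, 0],
    [-1, 0, 0.05, 0, 0],
    [-1, 0, 0.05, 0, 0],
  ],
)

```text
clock: 11.75
tool_pos: [0.5052, 0.3032, 0.0399]
tool_rot: [-1.565, -0.009, -2.904]
contact_force: [-5.0, -4.7, 11.8]
opening: 0.0001
```

>>> servo_tool(
  commands=[
    [-1, 0, 0.05, 0, 0],
    [-1, 0, 0.05, 0, 0],
    [-1, 0, 0.05, 0, 0],
    [-1, 0, 0.05, 0, 0],
    [-1, 0, 0.05, 0, 0],
  ],
)

```text
clock: 12.17
tool_pos: [0.5052, 0.3032, 0.0399]
tool_rot: [-1.564, -0.009, -2.904]
contact_force: [-6.4, -3.9, 12.8]
opening: -0.0001
```

>>> servo_tool(
  commands=[
    [-1, 0, -0.3, 0, 0],
    [-1, 0, -0.6, 0, 0],
    [-1, 0, -0.9, 0, 0],
    [-1, 0, -0.9, 0, 0],
    [-1, 0, -0.9, 0, 0],
  ],
)

```text
clock: 12.58
tool_pos: [0.5035, 0.3027, 0.1249]
tool_rot: [-1.562, -0.019, -2.904]
contact_force: [1.2, 0.1, -0.3]
opening: 0.0004
```

>>> servo_tool(
  commands=[
    [-1, 0.5, -0.5, 0, 0],
    [-1, 0.5, -0.5, 0, 0],
    [-1, 0.5, 0, 0, 0],
    [-1, 0, 0, 0, 0],
    [-1, 0, 0, 0, 0],
  ],
)

```text
clock: 13.0
tool_pos: [0.4693, 0.2954, 0.1559]
tool_rot: [-1.565, -0.008, -2.904]
contact_force: [0.3, -0.1, 1.0]
opening: 0.0003
```

```bash
python3 - <<'E'
from h import *
print(bot.read_state()['contact_force'])
for n in("side","top"):
    im=bot.capture(n)[:,:,::-1];cv2.imwrite(f"pics/{n}9.png",im)
    d=cv2.absdiff(im,cv2.imread(f"pics/{n}0.png")).max(2)
r=blob(bot.capture("side"),(5,150,80),(18,255,255),(240,255,272,275));print(r[:2])
cv2.imwrite("pics/w9.png",bot.capture("wrist")[:,:,::-1])
E
```

```text
[ 0.34499978 -0.11061794  0.95848963]
(array([254.81578947, 261.26315789]), np.int32(76))
```

View pics/side9.png

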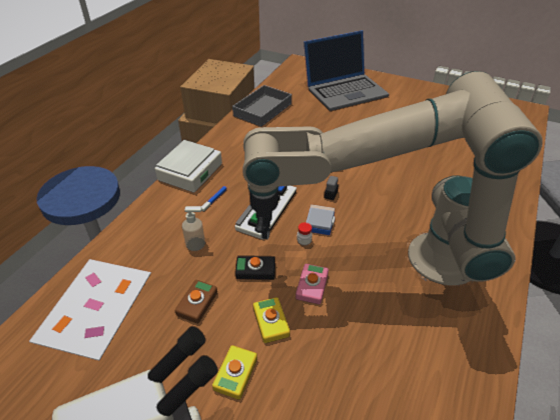

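View pics/w9.png

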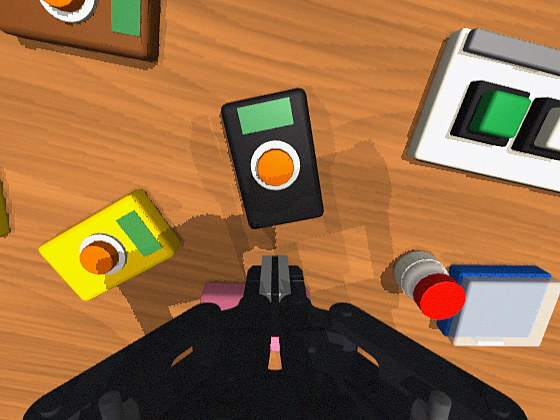

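The handset button in the side view is at (254.8,261.3), against (254.9,261.3) at the start, so it is released and the handset hasn't moved. The bystanders are in place and the arm is clear, so I'm handing in.

```bash
python3 -c "
from cell import bot
print(bot.hand_in())"
```

```text
the job is handed in; nothing more can be done
None
```

I did the three presses in order with closed fingers and handed the job in. The arm's clock read about 13 s; the limit is 58 s. `hand_in` reports no verdict, so what follows is from my own checks.

- **Rocker:** I pushed the white-striped end down until it stopped at z ≈ 63 mm. The pictures afterwards show that half level and the other half raised.
- **Blue key:** It stopped at z ≈ 41 mm and stayed down. The wrist and side pictures showed green, white and yellow still up. The wrist force there reached about 60 N, more than needed but under the 120 N limit. I did not check the keys again after the handset press, because the arm partly hid them in the last side view.
- **Orange button:** On the black handset, I held it fully in (z ≈ 40 mm, about 13 N) for about 2.5 s, then let go. Its pixel position in the side view was the same as at the start, to within about 0.1 pixel.
- **Bystanders:** They look unmoved by eye; I did not measure them against the start pictures. The arm ended clear of everything, at z ≈ 0.156 m with contact force within about 1 N of zero.

The top, side and wrist cameras disagreed by up to about 5 mm on the key and rocker positions. I used compromise points, corrected by the wrist view.

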